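Show which sleeve goes in the open bore

ROBOT

A 6-joint arm with a two-finger parallel gripper is mounted at the origin on the work surface. World frame = base frame: x ahead of the robot, y to its left, z up, the work surface at z = 0. Lengths are in m, angles in degrees, forces in N, time in s.
With the tool pointing down it reaches from about 0.15 to 0.775 m from the base axis. Payload 6.1 kg.
Tool frame: the origin (TCP) lies between the finger pads, 19 mm behind the fingertips; this is the grasp point; z points along the fingers, y is the line along which they close (so a half turn about z gives the same grasp; the last joint's range is limited). The gripper opens to 85 mm and grips with 20 to 120 N. Pads are 22 mm wide; open, the fingers measure 114 mm over their backs; the gripper's body (76 mm by 85 mm) begins 54 mm behind the grasp point. The pads swing forward as they close: fully open they stand 13 mm farther back than shut.
Start: joints at [65.546, 7.208, -2.269, 80.523, 0, 90], TCP at [0.217, 0.478, 0.25] pointing down, gripper open.
Joint ranges: [-155.77, 155.77], [-54.66, 111.73], [-72.52, 77.12], [-102.08, 115.82], [-83.92, 84.16], [-180, 180]. Speed limits (degrees/s): [136.94, 136.94, 172.46, 180, 180, 180].

INTERFACE

Orientations are given as [roll, pitch, yaw] about the fixed x, y, z axes, in that order (R = Rz(yaw) Ry(pitch) Rx(roll)).
In Python, from cell import telemetry, viewer, job, models gives the robot as it stands.
- The arm moves only by the shell command python3 -m inch 'ROWS'. ROWS is JSON, a list of rows, each an object of numbers: "dx", "dy", "dz": the shift along the tool's x, y, z as a fraction of full scale; "rx", "ry", "rz": the turn, a rotation vector about the tool's x, y, z as a fraction of full scale; "claw": the opening, from -1 (shut) to 1 (fully open). In form: [{"dx": .., "dy": .., "dz": .., "rx": .., "ry": .., "rz": .., "claw": ..}, ...]. A call has 1 to 20 rows; each row is the pose to reach, as a shift and turn from the pose commanded when the call began, along the tool's axes at that moment, turning the shorter way round; what a row does not reach only later rows make up. Full scale, the value 1, is 0.15 m for a shift and pi rad for a turn. A row lasts 1/10 s, in which the tool goes at most 50 mm and 8.59 degrees, less where a joint would pass 70% of its speed; a pose out of reach is approached as far as the arm can. A call with a number of a shift or a turn outside -1 to 1 is refused whole. A call with a gripper value outside its range is refused whole. The fingers move at their own pace and stop on an object; the grip force is fixed at half the most. Time passes only in rows, so rows that repeat a pose let the fingers close. It gives the time, the measured TCP pose, the force, the opening and the grip force at its end, in the units of the state.
- telemetry.read_state(): the state, without advancing time (a new reading comes with each control period).
- viewer.get_image(name): name is "scene" or "top" or "wrist"; returns a dict with "color" (420x560x3 uint8, blue, green, red), "range_z" (420x560 float32, m along the optical axis (not along the pixel's ray), 0 where there is no reading), "camera_matrix" (3x3 intrinsics, pixels), "world_from_camera" (4x4, takes a point from camera to world coordinates). Camera axes: x right, y down, z forward; pixel columns grow to the right and rows downward; lengths in m; the calibration is good to about 2 mm. The wrist camera is an equidistant fisheye: a pixel r from the principal point sees the ray r / f radians off the axis. A picture is of the moment at which its call begins.
- job.hand_in(): hands the job in; it is judged then, once.
Trained networks look in a picture, given as the dict that the camera call returned (one of the last four; its "shot" number tells which), for a name from the list of things; names that differ only in an ending like _2 or _b are one class to them, and where a whole thing is asked for, a point or a joint stands for the part that bears it (a point fixed in the world has none). Each returns a list of dicts, best first, with "score" (0 to 1); they miss things now and then, are a little off and sometimes report something else, mostly with a low value. They report only what shows in the picture. A call takes as long as a camera call. They do not tell look-alikes from the thing itself.
- models.regions_of(picture, label): "region" (420x560 bool, what is visible of it) and "bbox" ([left, top, right, bottom] in pixels, round what is visible of it).
- models.pinpoint(picture, label): "position" ([column, row] in pixels: a listed point, or the origin of a listed thing).
The state is a dict: "clock": time; "q": joint angles; "qd": joint speeds; "effort": joint torques, N m; "tcp_pos": TCP position; "orientation": TCP orientation; "force": force on the tool from outside, world axes, zero at the start; "wrist_torque": the same for the moment, N m; "width": finger opening in m; "grasp_force": force on a finger pad.
Only numpy, scipy, OpenCV 4.12 (cv2) and the standard library are available. Lean on these libraries where they do the work, as an engineer would, in place of code of your own. Each camera call takes 0.05 s, during which the arm holds its last target. There are 200 camera calls.

TASK

Show the apprentice which bearing sleeve belongs where: point straight down at the middle-sized of the three steel sleeves in the tray, fingertips centred some 2 to 3 cm above it, and hold still there for two seconds. Then rise well clear, point in the same way at the one open bore of the gearbox housing, hold for two seconds, and finish still pointing at it. Touch and move nothing on the bench, and do not dip down over the other two sleeves or the two fitted shafts.

Things in the scene. Friction and masses are not known exactly. Their poses are not given: they have to be found in the camera images.
- tray: Low open tray of dark sheet steel, fixed, 110 x 270 mm (x by y in its own frame), walls 14 mm high and 4 mm thick, floor 4 mm thick. Origin: centre of its underside, on the bench. Holds the three sleeves standing in a row along its y, about 85 mm apart, in any order.
- sleeve_mid: Middle-sized plain steel sleeve (short tube), outer diameter 48 mm, inner 34 mm, 30 mm high, standing upright and loose in the tray. The one that fits the open bore. Origin: centre of its underside.
- sleeve_big: Largest steel sleeve, outer diameter 60 mm, inner 46 mm, 30 mm high, upright and loose in the tray; not to be pointed at. Origin: centre of its underside.
- sleeve_small: Smallest steel sleeve, outer diameter 36 mm, inner 22 mm, 30 mm high, upright and loose in the tray; not to be pointed at. Origin: centre of its underside.
- top_mid (a point): Point on the middle-sized sleeve's axis at the height of its top rim; z up.
- top_big (a point): Point on the largest sleeve's axis at the height of its top rim; z up.
- top_small (a point): Point on the smallest sleeve's axis at the height of its top rim; z up.
- housing: Gearbox housing, a flat light-metal block 210 x 100 x 45 mm (its own x, y, z) lying fixed on the bench at any yaw, with 12 mm high feet to 20 mm beyond its ends. Along its x: the open bore at x = -65 mm, a thick fitted shaft at x = 0, a thin fitted shaft at x = +65 mm. Origin: centre of its underside.
- bore_mouth (a point): Centre of the mouth of the open bore, level with the housing's top face (45 mm above the bench); the bore is 51 mm wide and 35 mm deep; z up.
- shaft_thick (a point): Centre of the top end of the thick fitted shaft (28 mm diameter, stands 14 mm above the housing's top face); z up.
- shaft_thin (a point): Centre of the top end of the thin fitted shaft (17 mm diameter, stands 14 mm above the housing's top face); z up.
- wrench: Bystander: steel wrench 170 mm long lying loose on the bench beyond the housing. Origin: on the bench, under its middle.
- can: Bystander: can 66 mm in diameter and 110 mm tall, standing loose beyond the work. Origin: centre of its underside.
- hammer: Bystander: hammer 260 mm long lying loose beyond the tray. Origin: on the bench, under its middle.
- vice: Bystander: bench vice, fixed, to the left of the housing, its screw handle reaching 140 mm out from its centre along its -x (66 mm above the bench), base 150 x 120 mm, 137 mm tall. Origin: centre of its underside.
Things that resemble listed ones, but are neither listed nor needed, are in the scene too. What is shaped like the sleeve_mid but orange or red is not meant.

How it is judged:
By the outcome, as a careful person would: the job done as asked, in the order asked, and still so for the second after the job is handed in, with the robot touching nothing.
It also fails if it takes over 42 s, if anything falls off the work surface, if the arm or the gripper's body presses on something with over 40 N, if the wrist force passes 120 N, or if a joint passes its speed limit or range.

## Working session

There is one attempt and no reset: what is moved stays moved. The work goes in short steps, Python scripts to look and compute and a shell command to move; the robot and the scene stay as the last step left them, time stands still between calls to the robot, and variables do not carry over. Pictures are saved under pics/ and viewed, at most 10 in all, crops included, and the job is handed in when it is done.

```bash
mkdir -p pics; cat > h.py <<'E'
import numpy as np, cv2
from cell import telemetry, viewer, job, models
def unproj(p,u,v,z=None,plane=None):
    K=p["camera_matrix"];T=p["world_from_camera"]
    d=np.array([(u-K[0,2])/K[0,0],(v-K[1,2])/K[1,1],1.])
    if plane is not None:
        w=T[:3,:3]@d; s=(plane-T[2,3])/w[2]; return T[:3,3]+s*w
    return T[:3,:3]@(d*z)+T[:3,3]
E
python3 - <<'E'
from h import *
s=telemetry.read_state();print(s["clock"],s["tcp_pos"],s["orientation"],s["width"])
ims=[]
for n in ("top","scene"):
    p=viewer.get_image(n);cv2.imwrite(f"pics/{n}1.png",p["color"])
    print(n,p["world_from_camera"][:3,3].round(2))
    for l,z in (("top_mid",.034),("top_big",.034),("top_small",.034),("bore_mouth",.045),("shaft_thick",.059),("shaft_thin",.059),("housing",0),("tray",0),("can",0),("vice",0)):
        for r in models.pinpoint(p,l)[:4]:
            u,v=r["position"];print(l,round(r["score"],2),np.round([u,v]),unproj(p,u,v,plane=z).round(3))
E
```

```text
0.0 [0.21716358 0.4775597  0.24924083] [-1.79909804e+02 -1.61107110e-03  1.55546227e+02] 0.08514730447424823
top [0.38 0.02 1.75]
top_mid 0.59 [387. 246.] [ 0.537 -0.299  0.034]
top_mid 0.42 [397. 205.] [ 0.67  -0.331  0.034]
top_mid 0.41 [430. 256.] [ 0.507 -0.432  0.034]
top_big 0.68 [146. 230.] [0.578 0.468 0.034]
top_big 0.42 [338. 271.] [ 0.458 -0.143  0.034]
top_small 0.38 [364. 262.] [ 0.487 -0.224  0.034]
bore_mouth 0.64 [244. 247.] [0.527 0.153 0.045]
bore_mouth 0.64 [359. 181.] [ 0.743 -0.209  0.045]
shaft_thick 0.93 [225. 235.] [0.561 0.212 0.059]
shaft_thin 0.69 [208. 227.] [0.586 0.265 0.059]
shaft_thin 0.33 [338. 269.] [ 0.462 -0.14   0.059]
housing 0.86 [228. 236.] [0.566 0.209 0.   ]
housing 0.23 [148. 231.] [0.577 0.469 0.   ]
can 0.96 [297. 169.] [ 0.792 -0.011  0.   ]
vice 0.93 [146. 227.] [0.589 0.477 0.   ]
scene [ 0.88 -0.48  0.93]
top_mid 0.65 [137. 376.] [ 0.514 -0.421  0.034]
top_mid 0.64 [228. 374.] [ 0.68  -0.338  0.034]
top_mid 0.62 [187. 261.] [ 0.464 -0.155  0.034]
top_big 0.83 [186. 255.] [ 0.454 -0.142  0.034]
top_small 0.57 [182. 291.] [ 0.495 -0.225  0.034]
bore_mouth 0.55 [270. 171.] [0.523 0.166 0.045]
shaft_thick 0.83 [289. 160.] [0.56  0.212 0.059]
shaft_thin 0.56 [312. 151.] [0.603 0.268 0.059]
shaft_thin 0.42 [181. 323.] [ 0.545 -0.295  0.059]
shaft_thin 0.32 [339. 269.] [ 0.8   -0.034  0.059]
housing 0.78 [290. 176.] [0.565 0.206 0.   ]
tray 0.85 [185. 297.] [ 0.495 -0.226  0.   ]
can 0.77 [343. 270.] [ 0.803 -0.001  0.   ]
vice 0.86 [339. 115.] [0.599 0.492 0.   ]
```

```bash
python3 - <<'E'
import cv2
a=cv2.imread("pics/top1.png");cv2.imwrite("pics/topc.png",cv2.resize(a[150:310,190:450],(780,480),interpolation=cv2.INTER_CUBIC))
E
```

```text
(no output)
```

View pics/topc.png

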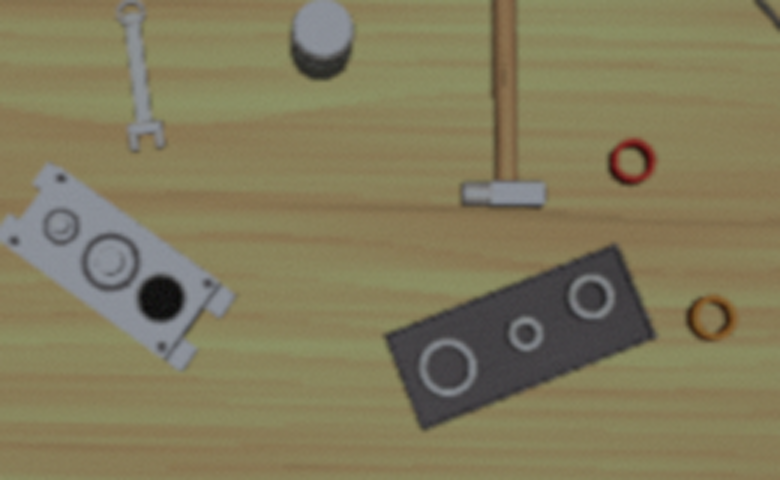

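View pics/scene1.png

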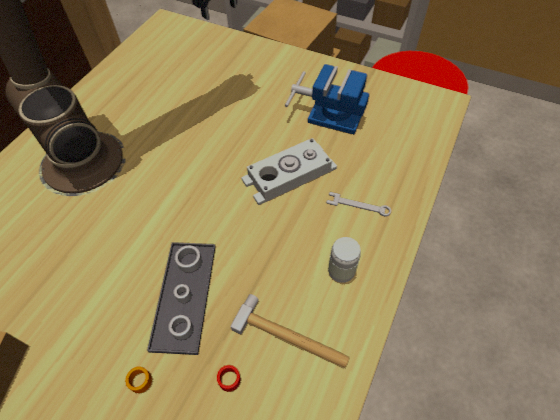

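The scene matches the top view. Top-view pixels:
- Sleeve-like things: big sleeve (339,272), small (365,261), mid (387,249). Orange ring (427,256) and red ring (401,204) are look-alikes.
- Ring diameters in the tray run big > (387,249) > small, so (387,249) is the middle sleeve.
- The open bore is the dark disc at (244,249). The two shafts are at (226,237) and (210,225).

Next I'll measure the diameters as a check.

```bash
python3 - <<'E'
from h import *
p=viewer.get_image("top");g=cv2.cvtColor(p["color"],cv2.COLOR_BGR2GRAY);K=p["camera_matrix"]
G=cv2.resize(g,None,fx=8,fy=8,interpolation=cv2.INTER_CUBIC)
def blob(name,u,v,dark,z,hw=11):
    x0,y0=int((u-hw)*8),int((v-hw)*8);c=G[y0:y0+hw*16,x0:x0+hw*16]
    t,b=cv2.threshold(c,0,255,(cv2.THRESH_BINARY_INV if dark else cv2.THRESH_BINARY)+cv2.THRESH_OTSU)
    cs,_=cv2.findContours(b,cv2.RETR_EXTERNAL,cv2.CHAIN_APPROX_NONE)
    best=min((k for k in cs if cv2.contourArea(k)>1500),key=lambda k:np.hypot(*(np.array(cv2.minEnclosingCircle(k)[0])-hw*8)))
    (cx,cy),ax,_=cv2.fitEllipse(best)
    U,V=(x0+cx+.5)/8-.5,(y0+cy+.5)/8-.5
    print(name,round(U,1),round(V,1),"diam mm",np.round(np.array(ax)/8*1.71/K[0,0]*1000,0),unproj(p,U,V,plane=z).round(4))
blob("big",339,272,0,.034);blob("small",365,261,0,.034,7);blob("mid",387,249,0,.034,10);blob("bore",244,249,1,.045,10)
c=cv2.resize(p["color"][215:295,315:415],(800,600),interpolation=cv2.INTER_CUBIC);cv2.imwrite("pics/tray.png",c)
E
```

```text
big 338.9 272.0 diam mm [60. 61.] [ 0.454  -0.1464  0.034 ]
small 365.0 260.7 diam mm [35. 37.] [ 0.4907 -0.2285  0.034 ]
mid 386.9 248.4 diam mm [47. 49.] [ 0.5309 -0.2979  0.034 ]
bore 243.2 249.0 diam mm [48. 48.] [0.5202 0.1555 0.045 ]
```

View pics/tray.png

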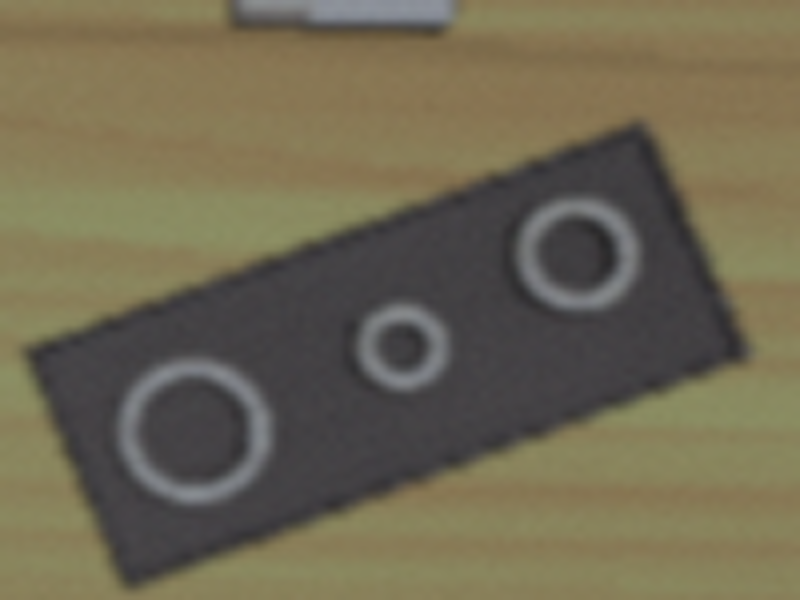

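The measured diameters (60, 36, 48 mm) confirm the middle sleeve at the tray's far right end. In the crop it sits at (577,253). I'll turn the tool to yaw 90, close the claw and start across.

```bash
python3 -m inch '[{"dx":-0.05,"dy":-0.05,"rz":0.02,"claw":-1},{"dx":-0.15,"dy":-0.15,"rz":0.06,"claw":-1},{"dx":-0.27,"dy":-0.27,"rz":0.1,"claw":-1},{"dx":-0.4,"dy":-0.4,"rz":0.14,"claw":-1},{"dx":-0.53,"dy":-0.53,"rz":0.18,"claw":-1},{"dx":-0.66,"dy":-0.66,"rz":0.22,"claw":-1},{"dx":-0.78,"dy":-0.78,"rz":0.26,"claw":-1},{"dx":-0.88,"dy":-0.88,"rz":0.3,"claw":-1},{"dx":-0.95,"dy":-0.95,"rz":0.33,"claw":-1},{"dx":-1,"dy":-1,"rz":0.355,"claw":-1},{"dx":-1,"dy":-1,"rz":0.3641,"claw":-1},{"dx":-1,"dy":-1,"rz":0.3641,"claw":-1}]'; python3 -c "
from h import *
s=telemetry.read_state();print(s['q'],s['tcp_pos'],s['orientation'],s['width'])"
```

```text
[ 6.55451914e+01  7.20699389e+00 -2.26819604e+00  8.05219613e+01
 -1.15124986e-03  9.00012780e+01] [0.2173418  0.47789817 0.25000773] [1.79997151e+02 1.15118632e-03 1.55543913e+02] 0.08531571464218056invalid input at $[0]: expected keys dx, dy, dz, rx, ry, rz, claw
```

All keys are needed in each row.

```bash
python3 -m inch '[{"dx":-0.05,"dy":-0.05,"dz":0,"rx":0,"ry":0,"rz":0.02,"claw":-1},{"dx":-0.15,"dy":-0.15,"dz":0,"rx":0,"ry":0,"rz":0.06,"claw":-1},{"dx":-0.27,"dy":-0.27,"dz":0,"rx":0,"ry":0,"rz":0.1,"claw":-1},{"dx":-0.4,"dy":-0.4,"dz":0,"rx":0,"ry":0,"rz":0.14,"claw":-1},{"dx":-0.53,"dy":-0.53,"dz":0,"rx":0,"ry":0,"rz":0.18,"claw":-1},{"dx":-0.66,"dy":-0.66,"dz":0,"rx":0,"ry":0,"rz":0.22,"claw":-1},{"dx":-0.78,"dy":-0.78,"dz":0,"rx":0,"ry":0,"rz":0.26,"claw":-1},{"dx":-0.88,"dy":-0.88,"dz":0,"rx":0,"ry":0,"rz":0.3,"claw":-1},{"dx":-0.95,"dy":-0.95,"dz":0,"rx":0,"ry":0,"rz":0.33,"claw":-1},{"dx":-1,"dy":-1,"dz":0,"rx":0,"ry":0,"rz":0.355,"claw":-1},{"dx":-1,"dy":-1,"dz":0,"rx":0,"ry":0,"rz":0.3641,"claw":-1},{"dx":-1,"dy":-1,"dz":0,"rx":0,"ry":0,"rz":0.3641,"claw":-1}]'; python3 -c "
from h import *
s=telemetry.read_state();print(s['clock'],s['q'],s['tcp_pos'],s['orientation'],s['width'])"
```

```text
clock: 2.35
tcp_pos: [0.2918, 0.2794, 0.2501]
orientation: [180.0, -0.0, 90.0]
force: [-0.3, -0.6, 0.8]
width: 0.0
grasp_force: 0.0
2.35 [ 4.37432810e+01 -5.89795214e+00 -1.55327994e+01  8.03401262e+01
  1.22288070e-02  1.33724715e+02] [0.29182226 0.27937524 0.25011488] [ 1.79990367e+02 -2.61355957e-02  9.00185712e+01] 1.312109302194991e-05
```

```bash
for i in 1 2 3; do python3 -m inch '[{"dx":-0.1,"dy":0.04,"dz":0,"rx":0,"ry":0,"rz":0,"claw":-1},{"dx":-0.3,"dy":0.12,"dz":0,"rx":0,"ry":0,"rz":0,"claw":-1},{"dx":-0.52,"dy":0.22,"dz":0,"rx":0,"ry":0,"rz":0,"claw":-1},{"dx":-0.74,"dy":0.31,"dz":0,"rx":0,"ry":0,"rz":0,"claw":-1},{"dx":-0.9,"dy":0.37,"dz":0,"rx":0,"ry":0,"rz":0,"claw":-1},{"dx":-0.96,"dy":0.4,"dz":0,"rx":0,"ry":0,"rz":0,"claw":-1}]' | grep -E "clock|tcp|force"; done
python3 - <<'E'
from h import *
p=viewer.get_image("wrist");s=telemetry.read_state();print(s['tcp_pos'],s['q'])
cv2.imwrite("pics/w1.png",p["color"])
K=p["camera_matrix"];T=p["world_from_camera"]
for l,z in (("top_mid",.034),("top_small",.034)):
  for r in models.pinpoint(p,l)[:3]:
    u,v=r["position"];a=np.array([(u-K[0,2])/K[0,0],(v-K[1,2])/K[1,1]]);t=np.hypot(*a)
    w=T[:3,:3]@np.r_[np.sin(t)*a/t,np.cos(t)];print(l,round(r["score"],2),u,v,(T[:3,3]+w*(z-T[2,3])/w[2]).round(4))
q=viewer.get_image("scene");cv2.imwrite("pics/s2.png",q["color"])
E
```

```text
clock: 2.95
tcp_pos: [0.3523, 0.1343, 0.25]
force: [-0.0, 0.2, 0.9]
grasp_force: 0.0
clock: 3.55
tcp_pos: [0.4127, -0.0095, 0.2498]
force: [-0.1, 0.5, -0.1]
grasp_force: 0.0
clock: 4.15
tcp_pos: [0.4729, -0.1533, 0.2495]
force: [-0.8, 0.4, -0.2]
grasp_force: 0.0
[ 0.47314928 -0.15356638  0.24935535] [-1.79811050e+01  4.24266680e+00 -5.65658341e+00  8.01302436e+01
 -6.60350958e-04  7.20294775e+01]
top_mid 0.93 428.9 314.2 [ 0.6814 -0.342   0.034 ]
top_mid 0.63 327.0 292.7 [ 0.5312 -0.2961  0.034 ]
top_small 0.72 296.2 242.5 [ 0.4914 -0.2268  0.034 ]
```

View pics/w1.png

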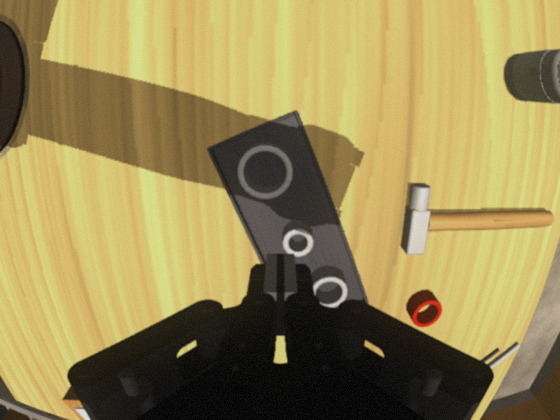

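The wrist view shows the middle sleeve at (328,291), big at (265,172), small at (297,242) and the red ring at (425,310). This agrees with the top view to 2 mm. I'll go above the sleeve, come down partway and check the fingertip height.

```bash
python3 -m inch '[{"dx":-0.1,"dy":0.04,"dz":0,"rx":0,"ry":0,"rz":0,"claw":-1},{"dx":-0.3,"dy":0.12,"dz":0,"rx":0,"ry":0,"rz":0,"claw":-1},{"dx":-0.52,"dy":0.21,"dz":0,"rx":0,"ry":0,"rz":0,"claw":-1},{"dx":-0.74,"dy":0.3,"dz":0,"rx":0,"ry":0,"rz":0,"claw":-1},{"dx":-0.9,"dy":0.36,"dz":0,"rx":0,"ry":0,"rz":0,"claw":-1},{"dx":-0.957,"dy":0.387,"dz":0,"rx":0,"ry":0,"rz":0,"claw":-1},{"dx":-0.957,"dy":0.387,"dz":0,"rx":0,"ry":0,"rz":0,"claw":-1},{"dx":-0.957,"dy":0.387,"dz":0.1,"rx":0,"ry":0,"rz":0,"claw":-1},{"dx":-0.957,"dy":0.387,"dz":0.3,"rx":0,"ry":0,"rz":0,"claw":-1},{"dx":-0.957,"dy":0.387,"dz":0.5,"rx":0,"ry":0,"rz":0,"claw":-1},{"dx":-0.957,"dy":0.387,"dz":0.7,"rx":0,"ry":0,"rz":0,"claw":-1},{"dx":-0.957,"dy":0.387,"dz":0.87,"rx":0,"ry":0,"rz":0,"claw":-1},{"dx":-0.957,"dy":0.387,"dz":0.97,"rx":0,"ry":0,"rz":0,"claw":-1},{"dx":-0.957,"dy":0.387,"dz":1,"rx":0,"ry":0,"rz":0,"claw":-1},{"dx":-0.957,"dy":0.387,"dz":1,"rx":0,"ry":0,"rz":0,"claw":-1}]'
python3 - <<'E'
from h import *
q=viewer.get_image("scene");print(telemetry.read_state()["tcp_pos"])
K=q["camera_matrix"];T=q["world_from_camera"];R=q["range_z"]
v,u=np.nonzero(R>0);d=np.stack([(u-K[0,2])/K[0,0],(v-K[1,2])/K[1,1],np.ones(len(u))])*R[v,u]
P=(T[:3,:3]@d).T+T[:3,3]
m=(np.hypot(P[:,0]-.531,P[:,1]+.297)<.02)&(P[:,2]>.04)
print(np.sort(P[m,2])[:12].round(4), np.median(P[(np.hypot(P[:,0]-.531,P[:,1]+.297)<.03)&(abs(P[:,2]-.034)<.006),2]))
i=np.argsort(P[m,2])[:8];print(P[m][i].round(3),u[m][i],v[m][i])
x,y=int(u[m][i].mean()),int(v[m][i].mean())
cv2.imwrite("pics/s3.png",cv2.resize(q["color"][max(0,y-60):y+60,max(0,x-70):x+70],(700,600),interpolation=cv2.INTER_CUBIC))
E
```

```text
clock: 5.85
tcp_pos: [0.5296, -0.2951, 0.1001]
orientation: [-180.0, -0.0, 90.1]
force: [0.5, 0.1, 0.1]
width: 0.0004
grasp_force: 0.0
[ 0.53008239 -0.29561832  0.10093213]
[0.0835 0.0847 0.0884 0.0889 0.0891 0.0919 0.0919 0.0928 0.0928 0.0932
 0.0942 0.0944] 0.033732027704177436
[[ 0.537 -0.301  0.084]
 [ 0.536 -0.3    0.085]
 [ 0.537 -0.303  0.088]
 [ 0.536 -0.301  0.089]
 [ 0.54  -0.3    0.089]
 [ 0.531 -0.305  0.092]
 [ 0.536 -0.305  0.092]
 [ 0.527 -0.305  0.093]] [174 174 173 173 175 170 172 168] [320 319 320 319 319 319 320 318]
```

View pics/s3.png

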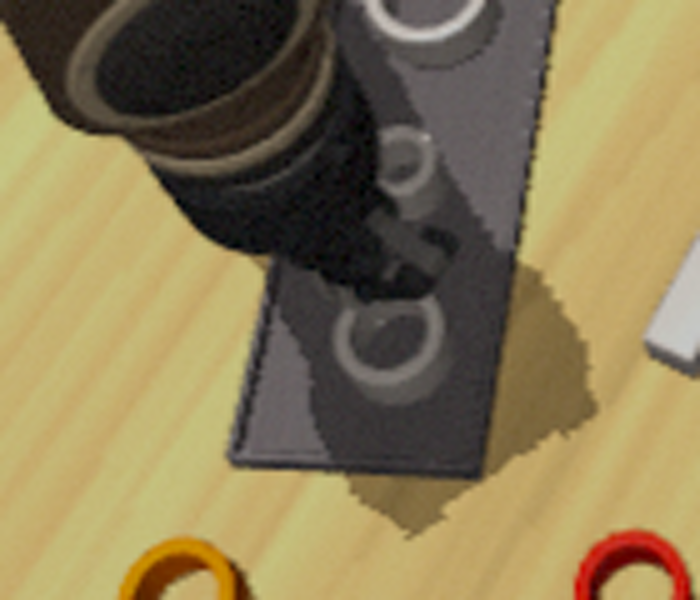

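The crop shows the closed fingertips (410,290) over the middle sleeve (390,345), with the lowest fingertip points near z = 0.083. So the 19 mm offset holds with the fingers shut. I'll go down to TCP z 0.078 and hold.

```bash
python3 -m inch '[{"dx":-0.01,"dy":0.01,"dz":0.05,"rx":0,"ry":0,"rz":0,"claw":-1},{"dx":-0.01,"dy":0.01,"dz":0.1,"rx":0,"ry":0,"rz":0,"claw":-1},{"dx":-0.01,"dy":0.01,"dz":0.145,"rx":0,"ry":0,"rz":0,"claw":-1},{"dx":-0.01,"dy":0.01,"dz":0.145,"rx":0,"ry":0,"rz":0,"claw":-1},{"dx":-0.01,"dy":0.01,"dz":0.145,"rx":0,"ry":0,"rz":0,"claw":-1}]'
for i in 1 2; do python3 -m inch '[{"dx":0,"dy":0,"dz":0,"rx":0,"ry":0,"rz":0,"claw":-1},{"dx":0,"dy":0,"dz":0,"rx":0,"ry":0,"rz":0,"claw":-1},{"dx":0,"dy":0,"dz":0,"rx":0,"ry":0,"rz":0,"claw":-1},{"dx":0,"dy":0,"dz":0,"rx":0,"ry":0,"rz":0,"claw":-1},{"dx":0,"dy":0,"dz":0,"rx":0,"ry":0,"rz":0,"claw":-1},{"dx":0,"dy":0,"dz":0,"rx":0,"ry":0,"rz":0,"claw":-1},{"dx":0,"dy":0,"dz":0,"rx":0,"ry":0,"rz":0,"claw":-1},{"dx":0,"dy":0,"dz":0,"rx":0,"ry":0,"rz":0,"claw":-1},{"dx":0,"dy":0,"dz":0,"rx":0,"ry":0,"rz":0,"claw":-1},{"dx":0,"dy":0,"dz":0,"rx":0,"ry":0,"rz":0,"claw":-1},{"dx":0,"dy":0,"dz":0,"rx":0,"ry":0,"rz":0,"claw":-1},{"dx":0,"dy":0,"dz":0,"rx":0,"ry":0,"rz":0,"claw":-1},{"dx":0,"dy":0,"dz":0,"rx":0,"ry":0,"rz":0,"claw":-1}]' | grep -E "clock|tcp"; done
```

```text
clock: 6.4
tcp_pos: [0.5312, -0.2977, 0.0779]
orientation: [-180.0, -0.0, 90.0]
force: [-0.2, 0.3, -0.1]
width: 0.0001
grasp_force: 0.0
clock: 7.7
tcp_pos: [0.5314, -0.2978, 0.0782]
clock: 9.0
tcp_pos: [0.5314, -0.2977, 0.0782]
```

```bash
python3 -m inch '[{"dx":0,"dy":0,"dz":-0.1,"rx":0,"ry":0,"rz":0,"claw":-1},{"dx":0,"dy":0,"dz":-0.3,"rx":0,"ry":0,"rz":0,"claw":-1},{"dx":0,"dy":0,"dz":-0.53,"rx":0,"ry":0,"rz":0,"claw":-1},{"dx":0,"dy":0,"dz":-0.76,"rx":0,"ry":0,"rz":0,"claw":-1},{"dx":0,"dy":0,"dz":-0.93,"rx":0,"ry":0,"rz":0,"claw":-1},{"dx":0,"dy":0,"dz":-1,"rx":0,"ry":0,"rz":0,"claw":-1},{"dx":0,"dy":0,"dz":-1,"rx":0,"ry":0,"rz":0,"claw":-1}]' | grep -E "clock|tcp"
for i in 1 2; do python3 -m inch '[{"dx":0.1,"dy":0,"dz":-0.02,"rx":0,"ry":0,"rz":0,"claw":-1},{"dx":0.3,"dy":-0.01,"dz":-0.05,"rx":0,"ry":0,"rz":0,"claw":-1},{"dx":0.53,"dy":-0.02,"dz":-0.08,"rx":0,"ry":0,"rz":0,"claw":-1},{"dx":0.76,"dy":-0.02,"dz":-0.1,"rx":0,"ry":0,"rz":0,"claw":-1},{"dx":0.93,"dy":-0.03,"dz":-0.1,"rx":0,"ry":0,"rz":0,"claw":-1},{"dx":1,"dy":-0.03,"dz":-0.1,"rx":0,"ry":0,"rz":0,"claw":-1},{"dx":1,"dy":-0.03,"dz":-0.1,"rx":0,"ry":0,"rz":0,"claw":-1}]' | grep -E "clock|tcp"; done
python3 - <<'E'
from h import *
p=viewer.get_image("wrist");s=telemetry.read_state();print(s['tcp_pos'],s['q'][5])
cv2.imwrite("pics/w2.png",p["color"])
K=p["camera_matrix"];T=p["world_from_camera"]
for l,z in (("bore_mouth",.045),("shaft_thick",.059),("shaft_thin",.059)):
  for r in models.pinpoint(p,l)[:2]:
    u,v=r["position"];a=np.array([(u-K[0,2])/K[0,0],(v-K[1,2])/K[1,1]]);t=np.hypot(*a)
    w=T[:3,:3]@np.r_[np.sin(t)*a/t,np.cos(t)];print(l,round(r["score"],2),u,v,(T[:3,3]+w*(z-T[2,3])/w[2]).round(4))
E
```

```text
clock: 9.7
tcp_pos: [0.532, -0.2981, 0.2296]
clock: 10.4
tcp_pos: [0.5263, -0.146, 0.2421]
clock: 11.1
tcp_pos: [0.5224, 0.003, 0.258]
[0.52242877 0.00213484 0.25802364] 90.21550597476052
bore_mouth 0.7 278.5 34.7 [0.5207 0.1566 0.045 ]
shaft_thick 0.45 230.6 279.8 [ 0.4652 -0.1114  0.059 ]
```

View pics/w2.png

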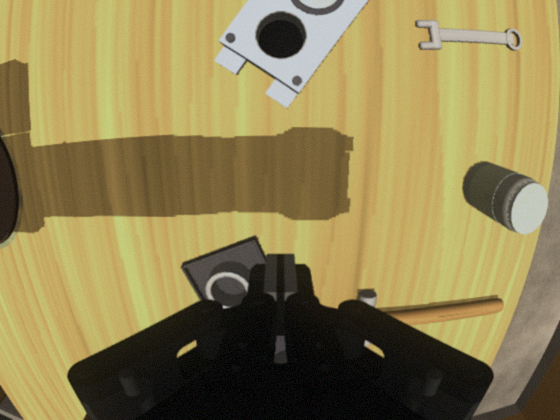

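The bore sits at (281,35) in the wrist view, at (0.5207, 0.1566) — this agrees with the top view. Moving above it and coming down.

```bash
python3 -m inch '[{"dx":0.1,"dy":0,"dz":0,"rx":0,"ry":0,"rz":0,"claw":-1},{"dx":0.3,"dy":0,"dz":0,"rx":0,"ry":0,"rz":0,"claw":-1},{"dx":0.53,"dy":-0.01,"dz":0,"rx":0,"ry":0,"rz":0,"claw":-1},{"dx":0.76,"dy":-0.01,"dz":0,"rx":0,"ry":0,"rz":0,"claw":-1},{"dx":0.93,"dy":-0.01,"dz":0,"rx":0,"ry":0,"rz":0,"claw":-1},{"dx":1,"dy":-0.01,"dz":0,"rx":0,"ry":0,"rz":0,"claw":-1},{"dx":1,"dy":-0.01,"dz":0,"rx":0,"ry":0,"rz":0,"claw":-1}]' | grep tcp
python3 -m inch '[{"dx":0.025,"dy":0,"dz":0,"rx":0,"ry":0,"rz":0,"claw":-1},{"dx":0.025,"dy":0,"dz":0.1,"rx":0,"ry":0,"rz":0,"claw":-1},{"dx":0.025,"dy":0,"dz":0.3,"rx":0,"ry":0,"rz":0,"claw":-1},{"dx":0.025,"dy":0,"dz":0.52,"rx":0,"ry":0,"rz":0,"claw":-1},{"dx":0.025,"dy":0,"dz":0.72,"rx":0,"ry":0,"rz":0,"claw":-1},{"dx":0.025,"dy":0,"dz":0.88,"rx":0,"ry":0,"rz":0,"claw":-1},{"dx":0.025,"dy":0,"dz":0.97,"rx":0,"ry":0,"rz":0,"claw":-1},{"dx":0.025,"dy":0,"dz":1,"rx":0,"ry":0,"rz":0,"claw":-1},{"dx":0.025,"dy":0,"dz":1,"rx":0,"ry":0,"rz":0,"claw":-1}]'
```

```text
tcp_pos: [0.5208, 0.1532, 0.258]
clock: 12.9
tcp_pos: [0.521, 0.1555, 0.1084]
orientation: [-180.0, 0.0, 90.0]
force: [-0.1, 0.7, 0.1]
width: 0.0003
grasp_force: 0.0
```

```bash
python3 -m inch '[{"dx":0,"dy":0,"dz":0.04,"rx":0,"ry":0,"rz":0,"claw":-1},{"dx":0,"dy":0,"dz":0.09,"rx":0,"ry":0,"rz":0,"claw":-1},{"dx":0,"dy":0,"dz":0.13,"rx":0,"ry":0,"rz":0,"claw":-1},{"dx":0,"dy":0,"dz":0.13,"rx":0,"ry":0,"rz":0,"claw":-1},{"dx":0,"dy":0,"dz":0.13,"rx":0,"ry":0,"rz":0,"claw":-1}]' | grep -E "clock|tcp"
for i in 1 2; do python3 -m inch '[{"dx":0,"dy":0,"dz":0,"rx":0,"ry":0,"rz":0,"claw":-1},{"dx":0,"dy":0,"dz":0,"rx":0,"ry":0,"rz":0,"claw":-1},{"dx":0,"dy":0,"dz":0,"rx":0,"ry":0,"rz":0,"claw":-1},{"dx":0,"dy":0,"dz":0,"rx":0,"ry":0,"rz":0,"claw":-1},{"dx":0,"dy":0,"dz":0,"rx":0,"ry":0,"rz":0,"claw":-1},{"dx":0,"dy":0,"dz":0,"rx":0,"ry":0,"rz":0,"claw":-1},{"dx":0,"dy":0,"dz":0,"rx":0,"ry":0,"rz":0,"claw":-1},{"dx":0,"dy":0,"dz":0,"rx":0,"ry":0,"rz":0,"claw":-1},{"dx":0,"dy":0,"dz":0,"rx":0,"ry":0,"rz":0,"claw":-1},{"dx":0,"dy":0,"dz":0,"rx":0,"ry":0,"rz":0,"claw":-1},{"dx":0,"dy":0,"dz":0,"rx":0,"ry":0,"rz":0,"claw":-1},{"dx":0,"dy":0,"dz":0,"rx":0,"ry":0,"rz":0,"claw":-1},{"dx":0,"dy":0,"dz":0,"rx":0,"ry":0,"rz":0,"claw":-1}]' | grep -E "clock|tcp|force"; done
python3 -c "
from h import *
p=viewer.get_image('scene');cv2.imwrite('pics/s4.png',cv2.resize(p['color'][110:230,200:360],(800,600),interpolation=cv2.INTER_CUBIC))"
```

```text
clock: 13.4
tcp_pos: [0.5207, 0.156, 0.0886]
clock: 14.7
tcp_pos: [0.5208, 0.156, 0.0887]
force: [-0.1, 0.6, -0.3]
grasp_force: 0.0
clock: 16.0
tcp_pos: [0.5209, 0.156, 0.0887]
force: [0.4, -0.1, -0.1]
grasp_force: 0.0
```

View pics/s4.png

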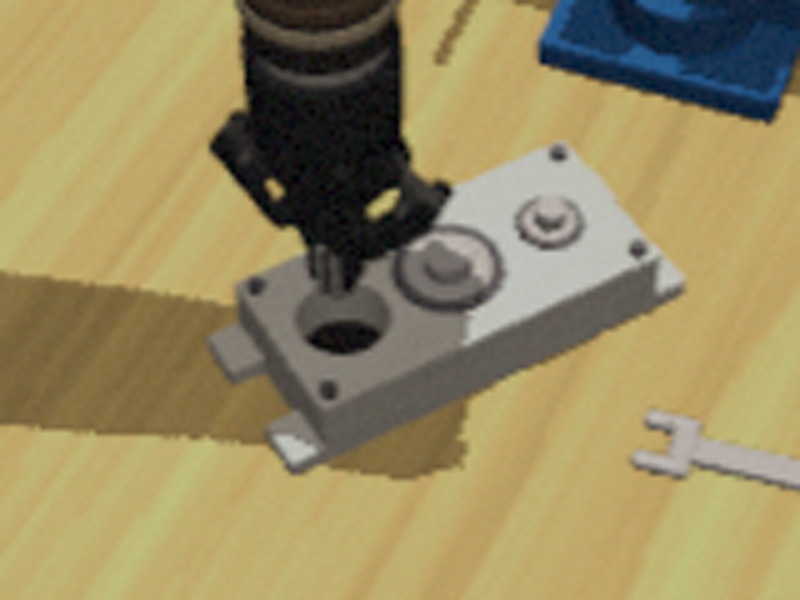

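The fingertips (340,288) hover over the open bore (343,320), clear of both shafts. Handing in.

```bash
python3 -c "
from h import *
print(job.hand_in())"
```

```text
the job is handed in; nothing more can be done
None
```

The arm pointed at the middle sleeve and then at the open bore, about 2.5 cm above each, holding for over 2 s each time with no contact force seen. I handed the job in at about 16 s, still pointing at the bore; no verdict came back.

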